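Give a dose into the red cup from the inclined pump

ROBOT

A 7-joint arm with a two-finger parallel gripper is mounted at the origin on the work surface. World frame = base frame: x ahead of the robot, y to its left, z up, the work surface at z = 0. Lengths are in mm, angles in rad, forces in N, time in s.
With the tool pointing down it reaches from about 400 to 900 mm from the base axis. Payload 5.5 kg.
Tool frame: the origin (TCP) lies between the finger pads, 19 mm behind the fingertips; this is the grasp point; z points along the fingers, y is the line along which they close (so a half turn about z gives the same grasp; the last joint's range is limited). The gripper opens to 92 mm and grips with 3 to 60 N. Pads are 19 mm wide; open, the fingers measure 130 mm over their backs; the gripper's body (75 mm by 190 mm) begins 47 mm behind the grasp point.
Start: joints at [1.44, 0.501, -0.427, 1.55, 0.221, 1.138, -0.21], TCP at [249.437, -600.234, 245.529] pointing down, gripper open.
Joint ranges: [-2.88, 2.88], [-0.31, 2.03], [-1.54, 1.56], [0.2, 2.42], [-1.41, 4.55], [0.19, 2.02], [-2.57, 2.57]. Speed limits (rad/s): [2.57, 2.57, 3.14, 3.14, 3.14, 3.14, 3.14].

INTERFACE

Orientations are given as a unit quaternion [w, x, y, z].
In Python, from workcell import goto, move_l, move_joints, gripper_open, grab, dwell, solve_ik, state, snapshot, camera_info, PlanningError, close_job gives the robot as it stands. Calls block until the motion is done:
- goto(position, orientation): joint-space move of the TCP to a pose.
- move_l(position, feed=150, orientation=None): straight line of the TCP; orientation=None keeps the orientation; feed is the mean speed in mm/s.
- move_joints(angles): joint-space move.
- gripper_open() and grab(newtons=None): open the fingers fully, or close them until they stop; newtons is the grip in N (None keeps the last).
- dwell(seconds).
- solve_ik(position, orientation): joint angles nearest the present ones, or None.
- state(): the state.
- snapshot(name): name is "side" or "top" or "wrist"; returns the picture (400x640x3 uint8, red, green, blue); there is no depth.
- camera_info(name): a dict with "K" (3x3 intrinsics, pixels), "pose" (4x4, takes a point from camera to world coordinates). Camera axes: x right, y up, looking along -z (the intrinsics and any distortion apply to the point x, -y, -z); pixel columns grow to the right and rows downward; lengths in mm; the calibration is good to about 2 mm. A picture is of the moment at which its call begins: read the wrist's pose just before it. camera_info takes no time and is no camera call; for the wrist camera it gives the pose at the moment of the call.
A pose or a line that the arm cannot do raises PlanningError and nothing moves.
- close_job(): hands the job in; it is judged then, once.
The state is a dict: "time_s": time; "joints": joint angles; "dq": joint speeds; "joint_efforts": joint torques, N m; "ee_pos": TCP position; "tool_rot": TCP orientation; "force": force on the tool from outside, world axes, zero at the start; "ft_torque": the same for the moment, N m; "grip_width": finger opening in mm; "grip_force": force on a finger pad.
Only numpy, scipy, OpenCV 4.12 (cv2) and the standard library are available. Lean on these libraries where they do the work, as an engineer would, in place of code of your own. Each camera call takes 0.05 s, during which the arm holds its last target. There are 200 camera calls.

TASK

Lift the red dosing cup up and off its hook by the black grip, and stand it upright on the bench with its mouth under the steel spout of the dispenser. Then press the blue pump head down its slanting axis until you feel it meet its stop (how far that is differs every time; push firmly against it for a moment but do not ram it), and let it rise again, leaving the cup under the spout. Keep the cup upright throughout, do not work the pump unless the cup stands under the spout, and leave the bowl, bottle, flask and jug where they are.

Things in the scene. Friction and masses are not known exactly. Their poses are not given: they have to be found in the camera images.
- dispenser: Fixed dosing dispenser: white tank 160 (x) x 180 (y) x 118 mm high, centred 50 mm behind (+x of) the origin, which lies on the bench; tank front at x = -30 mm, facing its own -x (to the robot at yaw 0). A 12 mm steel spout pipe, its top 118 mm above the bench, runs forward from the tank to spout_tip. On the tank a pump leans 35 degrees forward, under a clear splash shield on two posts.
- shield_edge (a point): Mid lower front edge of the clear splash shield, 25 mm in front of the dispenser's origin, 310 mm above the bench. The shield, 6 mm thick, 200 mm wide (y), runs from here 155 mm back (+x); posts at dispenser x = 115, y = +-80 mm. It is right above the pump head; a tool pointing straight down cannot reach the head; come in below this edge, along the pump axis. Axes as the dispenser's.
- spout_tip (a point): Lower end of the spout, 97 mm in front of (-x) the dispenser's origin, 98 mm above the bench. The cup's rim passes below it and the pipe passes below the cup's bail bar, so the cup slides in from the front (-x side), just above the bench; lowered from above, its rim would catch on the pipe. Axes as the dispenser's.
- pump_barrel: Fixed grey pump barrel, 48 mm diameter, 90 mm long, on the tank; origin at its lower end. Its z axis is the pump's axis, leaning 35 degrees from vertical towards the dispenser's front (-x) and pointing up and out to the head. A hidden dose stop is inside; the pump head meets it after somewhere between 13 and 26 mm of travel, to be felt.
- head_top (a point): Centre of the flat top face of the blue pump head (48 mm diameter, 14 mm thick, on a 16 mm steel stem), at rest 138 mm along z from the barrel's origin, about 215 mm above the bench. z points out along the pump's axis, away from the barrel. It moves with the head.
- pump_head (a joint): Travel of the pump head along its axis in m: 0 up at rest, growing as it is pressed. The return spring pushes back with about 4 N at rest, rising 0.2 N per mm; at the stop the force rises steeply (about 3 N per mm). More than 35 N on the head counts as ramming.
- cup_stand: Fixed stand: dark steel base plate 200 (x, from -80 to +120 mm) x 130 (y) x 12 mm, a post at x = +80 mm up to 170 mm, and a level flat hook arm, 24 mm wide (y), 8 mm thick, from the post towards -x to x = -32 mm, where its end turns up to 186 mm above the bench. Origin on the bench below the hanging point; at yaw 0 the hook's open end points to the robot.
- hook_rest (a point): Point on top of the hook arm where the cup's bail rests, 170 mm above the bench. Axes as the stand's.
- cup: Loose red dosing cup, about 0.2 kg, 90 mm wide at the rim, 75 mm high, with a rigid square steel bail along its y. Origin at the centre of its underside, z up. At the start it hangs by the bail bar on the hook arm, underside 40 mm above the bench, bail across the arm: to free it lift it 20 to 32 mm, then pull it out along the stand's -x by 70 mm or more.
- cup_mouth (a point): Centre of the cup's mouth, level with the rim, 75 mm above the underside.
- cup_grip (a point): Middle of the round black grip, 24 mm diameter, that stands on the bail bar from 138 to 180 mm above the cup's underside; this point is at 159 mm. The bail: legs 4 mm thick at y = +-46 mm, and a bar 10 mm (x) x 96 mm (y) from 130 to 138 mm above the underside.
- bowl: Bystander: white bowl, 116 mm wide, 50 mm high; origin at the centre of its underside.
- bottle: Bystander: green bottle, 70 mm wide, 240 mm high; origin at the centre of its underside.
- flask: Bystander: glass conical flask, 92 mm wide, 150 mm high; origin at the centre of its underside.
- jug: Bystander: clear jug with a pink lid, 100 mm wide, 136 mm high; origin at the centre of its underside.
Mind the look-alikes: they are no part of the job. Several things look just like the cup_stand: the one meant starts farthest to the robot's left.

How it is judged (in metres and radians):
On the way, in this order (a step that is already met when the one before it is completed fails the run):
1. the cup is off the hook, held by the fingers (horizontal distance between cup and hook_rest above 0.06 m and contact force between the fingers and cup above 0.5 N and angle between cup's own z axis and vertical below 0.5 rad), for 0.1 s.
2. the cup stands upright on the bench under the spout, let go (horizontal distance between spout_tip and cup_mouth below 0.036 m and height (world z) of cup below 0.008 m and angle between cup's own z axis and vertical below 0.1 rad and contact force between the fingers and cup below 0.1 N and linear speed of cup below 0.02 m/s), for 0.2 s.
3. the pump head is pressed firmly against its stop (over 3 N on the stop) with the cup under the spout (horizontal distance between spout_tip and cup_mouth below 0.036 m and height (world z) of cup below 0.008 m and angle between cup's own z axis and vertical below 0.1 rad and contact force between pump_head and pump_barrel above 3 N), for 0.2 s.
At the end, for the whole second after the job is handed in: The cup stands still on the bench (underside below 8 mm, tilt under 0.1 rad) with the spout's end over its mouth (within 36 mm of its centre, seen from above), and the pump head is back up within 4 mm of its rest (horizontal distance between spout_tip and cup_mouth below 0.036 m and height (world z) of cup below 0.008 m and angle between cup's own z axis and vertical below 0.1 rad and linear speed of cup below 0.02 m/s and value of joint pump_head below 0.004 m); the robot touches nothing.
It fails at once if the pump is worked (over 8 mm) when the cup is not under the spout (value of joint pump_head above 0.008 m and not (horizontal distance between spout_tip and cup_mouth below 0.036 m and height (world z) of cup below 0.008 m and angle between cup's own z axis and vertical below 0.1 rad)).
It fails at once if the pump head is rammed (over 35 N) (contact force between any of the arm, the fingers and pump_head above 35 N).
It fails at once if the cup is tipped over 0.6 rad (angle between cup's own z axis and vertical above 0.6 rad).
It fails at once if a bystander is moved over 25 mm or tipped (distance of any of bowl, bottle, flask, jug from where it was at the start of the episode above 0.025 m or angle between any of bowl, bottle, flask, jug's own z axis and vertical above 0.3 rad).
It also fails if it takes over 67 s, if anything falls off the work surface, if the arm or the gripper's body presses on something with over 40 N, if the wrist force passes 120 N, or if a joint passes its speed limit or range.

## Working session

There is one attempt and no reset: what is moved stays moved. The work goes in short steps, each a Python script; the robot and the scene stay as the last script left them, time stands still between calls to the robot, and variables do not carry over. Pictures are saved under pics/ and viewed, at most 10 in all, crops included, and the job is handed in when it is done.

```bash
ls; mkdir -p pics; python3 - <<'E'
from workcell import *
import cv2,numpy as np
np.set_printoptions(precision=3,suppress=True)
for n in ["side","top"]:
    im=snapshot(n); cv2.imwrite(f"pics/{n}0.png",im[:,:,::-1]); c=camera_info(n); print(n,{k:np.array(v) if not isinstance(v,str) else v for k,v in c.items()})
print(state())
E
```

```text
pics
side {'K': array([[398.188,   0.   , 325.956],
       [  0.   , 398.188, 195.581],
       [  0.   ,   0.   ,   1.   ]]), 'pose': array([[  -0.924,    0.246,   -0.293,  167.539],
       [  -0.382,   -0.584,    0.717,  977.909],
       [   0.006,    0.774,    0.633, 1062.957],
       [   0.   ,    0.   ,    0.   ,    1.   ]])}
top {'K': array([[419.134,   0.   , 315.83 ],
       [  0.   , 419.134, 196.701],
       [  0.   ,   0.   ,   1.   ]]), 'pose': array([[   0.027,    0.993,   -0.117,  378.482],
       [  -1.   ,    0.025,   -0.015,  -15.892],
       [  -0.012,    0.117,    0.993, 1718.758],
       [   0.   ,    0.   ,    0.   ,    1.   ]])}
{'time_s': 0.1, 'joints': array([ 1.44 ,  0.502, -0.427,  1.551,  0.221,  1.138, -0.21 ]), 'dq': array([-0.   , -0.002, -0.002, -0.002,  0.   , -0.   , -0.001]), 'joint_efforts': array([ -0.011, -56.787,  -5.839, -27.991,  -0.069,   0.024,   0.   ]), 'ee_pos': array([ 249.115, -599.713,  244.566]), 'tool_rot': array([-0.001,  0.981,  0.196, -0.   ]), 'force': array([-1.243, -0.005, -0.008]), 'ft_torque': array([-0.009,  0.006, -0.004]), 'grip_force': 0.0, 'grip_width': 91.9800542944385}
```

View pics/side0.png

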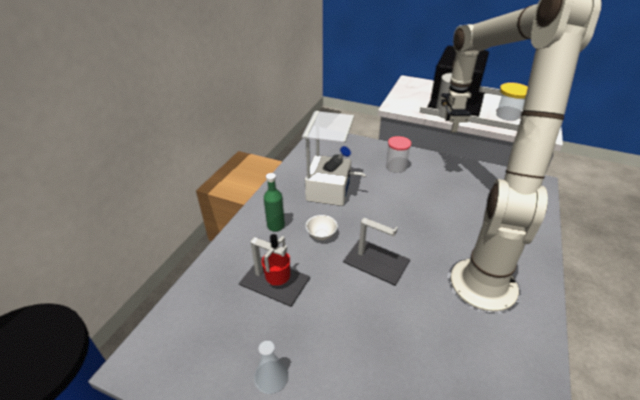

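View pics/top0.png

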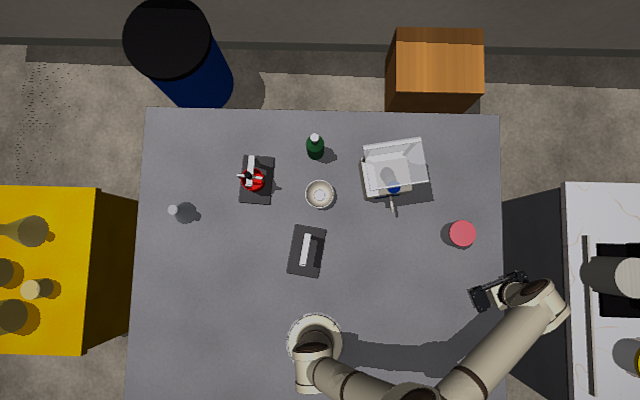

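The side view shows the cup hanging on the leftmost stand at about (276,262), with the grip at (274,240), the dispenser at (330,180) and the blue head at (345,152). In the top view the cup is at (252,180), the stand plate at (257,180), the blue head at (393,188), the spout tip at (394,212), the bowl at (320,195), the jug at (462,234) and a second, empty stand at (306,250).

```bash
cat > h.py <<'E'
from workcell import *
import cv2,numpy as np
from scipy.spatial.transform import Rotation as R
np.set_printoptions(precision=2,suppress=True)
def ray(c,u,v):
    d=np.linalg.inv(c["K"])@[u,v,1]; P=np.array(c["pose"]); d=P[:3,:3]@[d[0],-d[1],-d[2]]
    return P[:3,3],d/np.linalg.norm(d)
def plane(c,u,v,z):
    o,d=ray(c,u,v); return o+d*(z-o[2])/d[2]
def tri(*obs):
    A=0;b=0
    for c,u,v in obs:
        o,d=ray(c,u,v); M=np.eye(3)-np.outer(d,d); A=A+M; b=b+M@o
    return np.linalg.solve(A,b)
def proj(c,p):
    P=np.array(c["pose"]); q=P[:3,:3].T@(np.array(p)-P[:3,3]); q=np.array(c["K"])@[q[0],-q[1],-q[2]]; return q[:2]/q[2]
def blobs(m,amin=15):
    n,l,s,ce=cv2.connectedComponentsWithStats(m.astype(np.uint8)); return [(s[i,4],ce[i],l==i) for i in range(1,n) if s[i,4]>=amin]
def blue(im):
    h=cv2.cvtColor(im,cv2.COLOR_RGB2HSV); return (abs(h[...,0].astype(int)-115)<12)&(h[...,1]>130)&(h[...,2]>50)
def red(im):
    h=cv2.cvtColor(im,cv2.COLOR_RGB2HSV); return ((h[...,0]<6)|(h[...,0]>174))&(h[...,1]>190)&(h[...,2]>60)
def quat(z,y):  # tool z, tool y -> wxyz
    z=np.array(z,float);z/=np.linalg.norm(z); y=np.array(y,float); y-=z*(y@z); y/=np.linalg.norm(y)
    q=R.from_matrix(np.c_[np.cross(y,z),y,z]).as_quat(); return [q[3],q[0],q[1],q[2]]
def snap(n,f):
    c=camera_info(n); im=snapshot(n); cv2.imwrite(f"pics/{f}.png",im[:,:,::-1]); return c,im
E
python3 - <<'E'
from h import *
c=camera_info("top"); s=camera_info("side")
it=cv2.imread("pics/top0.png")[:,:,::-1].copy(); is_=cv2.imread("pics/side0.png")[:,:,::-1].copy()
for n,i in(("t",it),("s",is_)):
    print(n,"blue",[(a,ce) for a,ce,_ in blobs(blue(i),6)],"red",[(a,ce) for a,ce,_ in blobs(red(i),10)])
print("cup",plane(c,252,180,110),"grip side",tri((c,252,180),(s,276,265)))
print("head",tri((c,393,188),(s,345,152)),"spout",plane(c,394,212,105), tri((c,395,213),(s,363,174)))
# dark plate
g=it.max(2)<75
for a,ce,m in blobs(g,200):
    if 230<ce[0]<330 and 140<ce[1]<290:
        p=np.argwhere(m)[:,::-1]; w=np.array([plane(c,u,v,12)[:2] for u,v in p],np.float32); print(a,ce,cv2.minAreaRect(w))
# tank white
P=np.array(camera_info("wrist")["pose"]); st=state()
q=st["tool_rot"]; T=R.from_quat([q[1],q[2],q[3],q[0]]).as_matrix()
print("cam in tool",T.T@(P[:3,3]-st["ee_pos"]),T.T@P[:3,:3]); print(camera_info("wrist")["K"])
for n,u,v in(("bottle",315,140),("bowl",320,195),("jug",462,234),("flask",175,210)): print(n,plane(c,u,v,{"bottle":240,"bowl":50,"jug":136,"flask":150}[n]))
E
```

```text
t blue [(np.int32(9), array([185.33,  78.67])), (np.int32(23), array([170.96,  82.78])), (np.int32(8), array([159.88,  82.5 ])), (np.int32(85), array([170.95,  95.91])), (np.int32(9), array([170.44,  87.67])), (np.int32(17), array([189.  , 101.35])), (np.int32(15), array([195.6, 102.2])), (np.int32(7), array([185., 107.])), (np.int32(55), array([393.73, 189.55]))] red [(np.int32(37), array([258.11, 173.27])), (np.int32(127), array([254.19, 184.56]))]
s blue [(np.int32(12581), array([392.43,  40.48])), (np.int32(9020), array([608.14,  82.62])), (np.int32(1892), array([508.25,  63.57])), (np.int32(65), array([345.08, 150.92])), (np.int32(1191), array([ 85.24, 379.5 ]))] red [(np.int32(577), array([277.99, 269.37]))]
cup [626.66 258.53 110.  ] grip side [629.55 261.69  91.51]
head [ 596.88 -272.34  204.87] spout [ 516.35 -294.02  105.  ] [ 518.85 -296.73  103.04]
455 [320.49 151.9 ] ((769.673828125, 2.7537994384765625), (144.484619140625, 88.29942321777344), 43.23326873779297)
863 [262.47 182.4 ] ((643.0206298828125, 236.19818115234375), (167.53343200683594, 197.85467529296875), 86.42613983154297)
1309 [306.75 251.35] ((358.5816955566406, 42.38655471801758), (131.1330108642578, 199.63861083984375), 81.42465209960938)
cam in tool [  82.73    0.91 -139.69] [[-0.    0.95  0.3 ]
 [ 1.    0.   -0.  ]
 [-0.    0.3  -0.95]]
[[292.19   0.   323.87]
 [  0.   292.19 200.53]
 [  0.     0.     1.  ]]
bottle [758.21  15.01 240.  ]
bowl [581.84  -7.12  50.  ]
jug [ 437.53 -543.26  136.  ]
flask [498.98 537.41 150.  ]
```

```bash
python3 - <<'E'
from h import *
q=quat([0,0,-1],[0,1,0])
import pickle
out=[]
for i,p in enumerate([(480,-370,350),(470,-220,330)]):
    print(solve_ik(p,q))
    try: goto(p,q)
    except PlanningError as e: print(e); break
    dwell(0.3)
    c,im=snap("wrist",f"w{i}"); out.append(c)
    print(state()["time_s"],[(a,ce) for a,ce,_ in blobs(blue(im),30)])
pickle.dump(out,open("c.pkl","wb"))
a,b=[cv2.imread(f"pics/w{i}.png") for i in (0,1)]
cv2.imwrite("pics/w01.png",cv2.resize(np.vstack([a[:,80:560],b[:,80:560]]),None,fx=.75,fy=.75))
E
```

```text
[ 1.37  0.52 -1.1   1.52  0.46  1.39  1.82]
2.2083 [(np.int32(287), array([410.45, 311.4 ]))]
[ 1.35  0.36 -1.2   1.76  0.35  1.27  1.64]
3.2167 [(np.int32(1273), array([276.72, 320.77]))]
```

View pics/w1.png

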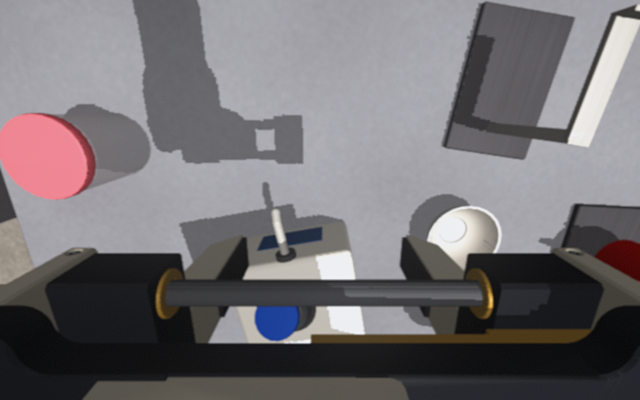

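View pics/w0.png

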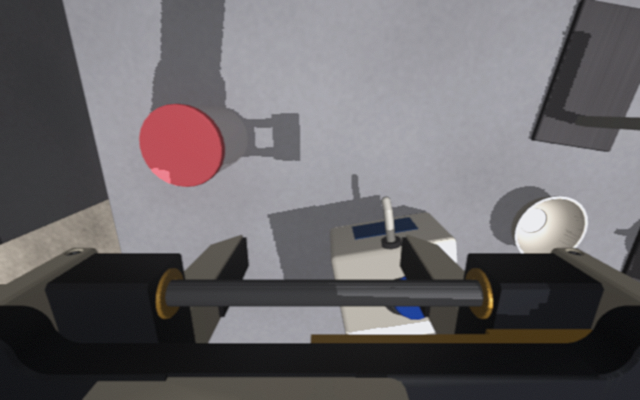

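Both pictures show the dispenser from in front. The spout tip is at about (388,199) in w0 and (276,210) in w1, the head is partly hidden at (410,311) in w0 and clear at (277,320) in w1, and the tank's front face lies in between. I'll zoom in for the edges.

```bash
python3 - <<'E'
from h import *
a,b=[cv2.imread(f"pics/w{i}.png") for i in (0,1)]
k=dict(fx=5,fy=5,interpolation=cv2.INTER_CUBIC)
cv2.imwrite("pics/z.png",np.hstack([cv2.resize(a[185:300,325:465],None,fx=2.8,fy=4.2),cv2.resize(b[185:300,225:365],None,fx=2.8,fy=4.2)]))
E
```

```text
(no output)
```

View pics/z.png

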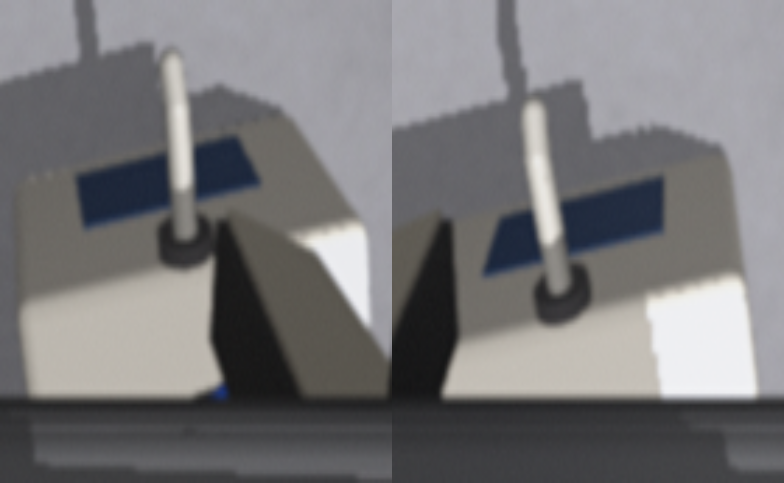

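```bash
python3 - <<'E'
from h import *
import pickle
c0,c1=pickle.load(open("c.pkl","rb"))
T=camera_info("top");S=camera_info("side")
TL=plane(c0,332.9,256.9,118); TR0=plane(c0,454.3,237.9,118); TR1=plane(c1,349.3,251,118)
BL=plane(c0,331.4,228.6,0);BR0=plane(c0,426.8,210.7,0);BR1=plane(c1,342.9,220,0)
print(TL,TR0,TR1,BL,BR0,BR1)
TR=(TR0+TR1)/2
for L,Rr in((TL,TR),(BL,(BR0+BR1)/2)):
    d=L-Rr; d=d[:2]; w=np.linalg.norm(d); ax=np.array([d[1],-d[0]])/w   # +y = L-R?? 
    print("w",w,"mid",(L+Rr)/2,"yaw",np.arctan2(d[1],d[0])*57.3)
print("spout tri",tri((c0,385.7,198),(c1,275.7,209.5)),plane(c0,385.7,198,101),plane(c1,275.7,209.5,101))
print("TRtri",tri((c0,454.3,237.9),(c1,349.3,251)))
print("head w1@ ",plane(c1,276.7,320.8,205),plane(c1,276.7,320.8,212),"ts",tri((T,393.7,189.5),(S,345.1,150.9)))
E
```

```text
[ 599.99 -358.73  118.  ] [ 570.63 -190.42  118.  ] [ 570.9  -188.21  118.  ] [ 606.6  -358.08    0.  ] [ 572.36 -188.94    0.  ] [ 572.67 -189.48    0.  ]
w 171.91128644093422 mid [ 585.37 -274.02  118.  ] yaw -80.21794861957254
w 172.26847692283204 mid [ 589.56 -273.64    0.  ] yaw -78.59405043672682
spout tri [ 517.17 -286.    103.24] [ 517.82 -285.52  101.  ] [ 518.   -286.39  101.  ]
TRtri [ 573.37 -187.75  112.67]
head w1@  [ 610.29 -273.66  205.  ] [ 604.44 -272.28  212.  ] ts [ 593.74 -273.29  209.7 ]
```

```bash
python3 - <<'E'
from h import *
yaw=np.radians(10.1); X=np.array([np.cos(yaw),np.sin(yaw),0]);Y=np.array([-np.sin(yaw),np.cos(yaw),0]);D=np.array([614,-269,0]);Z=np.array([0,0,1.])
H=D-12*X+215*Z
for t in(35,45,50):
  z=X*np.sin(np.radians(t))-Z*np.cos(np.radians(t))
  for s in(1,-1):
    print(t,s,[solve_ik(list(H-z*(19+d)-10*0*X),quat(z,s*Y)) for d in(80,-30)])
print(solve_ik(list(D-103*X+170*Z),quat([0,0,-1],Y)))
q=quat([0,0,-1],[0,1,0])
goto((600,258,380),q); dwell(.3)
import pickle
c,im=snap("wrist","w2"); pickle.dump(c,open("c2.pkl","wb")); st=state();print(st["time_s"],st["joints"],st["ee_pos"],[(a,ce) for a,ce,_ in blobs(red(im),30)])
E
```

```text
35 1 [array([ 1.77,  0.51, -1.38,  1.98,  0.21,  0.57,  2.15]), array([ 1.45,  0.65, -1.13,  1.96,  0.48,  0.4 ,  1.91])]
35 -1 [array([ 1.31,  0.23, -0.71,  1.99, -0.51,  0.61, -0.38]), array([ 1.09,  0.43, -0.62,  1.97, -0.44,  0.38, -0.45])]
45 1 [array([ 1.92,  0.63, -1.46,  2.1 ,  0.16,  0.37,  2.31]), array([ 1.56,  0.72, -1.18,  2.05,  0.47,  0.19,  2.  ])]
45 -1 [array([ 1.57,  0.28, -0.9 ,  2.11, -0.88,  0.51,  0.06]), array([ 1.37,  0.54, -0.88,  2.06, -0.77,  0.22,  0.  ])]
50 1 [array([ 1.97,  0.69, -1.45,  2.15,  0.03,  0.28,  2.49]), array([-0.05,  0.57,  0.91,  2.14,  4.5 ,  1.03, -2.48])]
50 -1 [array([ 1.71,  0.35, -1.01,  2.16, -1.04,  0.47,  0.29]), array([ 1.37,  0.55, -0.84,  2.1 , -1.32,  0.26,  0.58])]
[ 1.2   0.67 -1.03  1.77  0.65  1.08  1.7 ]
5.375 [ 0.29  0.68 -1.26  1.35  0.64  1.55  0.67] [600.24 257.38 380.05] [(np.int32(999), array([325.24, 174.94]))]
```

View pics/w2.png

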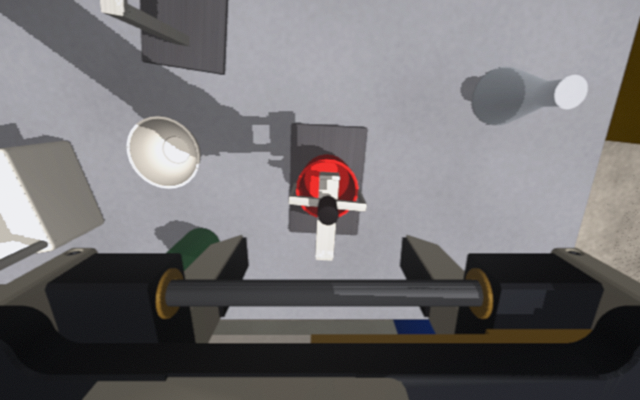

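The cup hangs with its grip at about (328,208), the bail runs from (290,201) to (366,208), and the plate corners are at about (293,123), (367,127), (360,235) and (288,233).

```bash
python3 - <<'E'
from h import *
import pickle
c=pickle.load(open("c2.pkl","rb")); im=cv2.imread("pics/w2.png")[:,:,::-1].copy()
m=np.zeros(im.shape[:2],bool); m[185:235,305:350]=True
for a,ce,mm in blobs((im.max(2)<45)&m,40):
    ys,xs=np.nonzero(mm); print(a,ce,xs.min(),xs.max(),ys.min(),ys.max())
    print("grip",plane(c,ce[0],ce[1],199))
pc=[plane(c,u,v,12) for u,v in((293,123),(367,127),(360,235),(288,233))]
print(np.array(pc))
for a,b in((0,3),(1,2)): d=pc[b]-pc[a]; print("yaw",np.degrees(np.arctan2(d[1],d[0])),np.linalg.norm(d))
for a,b in((0,1),(3,2)): d=pc[b]-pc[a]; print("yaw",np.degrees(np.arctan2(-d[0],d[1])),np.linalg.norm(d))
a,b=plane(c,290,201,178),plane(c,366,208,178); d=b-a; print("bail",(a+b)/2,np.degrees(np.arctan2(-d[0],d[1])),np.linalg.norm(d))
a,b=plane(c,329,177,186),plane(c,325,259,170); d=b-a; print("arm",np.degrees(np.arctan2(d[1],d[0])),a,b)
E
```

```text
197 [326.11 206.16] 319 336 197 223
grip [627.51 258.6  199.  ]
[[542.91 203.93  12.  ]
 [549.66 328.62  12.  ]
 [748.18 323.83  12.  ]
 [743.92 187.72  12.  ]]
yaw -4.610373098445615 201.6571788330892
yaw -1.3820219207367135 198.57123123143697
yaw -3.0991164664254414 124.86905994860676
yaw -1.7925640749884697 136.1729195035822
bail [632.45 261.22 178.  ] -5.611369818900112 94.07367308312847
arm -2.3293076405637945 [595.97 262.03 186.  ] [711.97 257.32 170.  ]
```

```bash
cat >> h.py <<'E'
def sy(deg): a=np.radians(deg); return np.array([np.cos(a),np.sin(a),0]),np.array([-np.sin(a),np.cos(a),0])
Z=np.array([0,0,1.]); D=np.array([614,-269,0.]); DX,DY=sy(10.1)
def rep(t=""):
    s=state(); print(t,round(s["time_s"],2),s["ee_pos"],"F",s["force"],"w",round(s["grip_width"],1),"gf",round(s["grip_force"],1))
E
python3 - <<'E'
from h import *
X,Y=sy(-3.5); q=quat(-Z,Y); G=np.array([628,260,203.])
move_l(list(G+150*Z),200,q); move_l(list(G),120); rep("at")
grab(20); rep("grabbed")
if 20<state()["grip_width"]<28:
    move_l(list(G+26*Z),60); rep("lifted"); move_l(list(G+26*Z-95*X),80); rep("out")
snap("side","s1"); c,im=snap("wrist","w3")
print([(a,ce) for a,ce,_ in blobs(red(im),30)])
E
```

```text
at 7.12 [628.4  260.44 204.03] F [-0.08 -0.23  0.15] w 92.0 gf 0.0
grabbed 8.18 [628.01 260.25 203.07] F [-0.6   1.24  0.48] w 23.3 gf 20.0
lifted 8.77 [628.08 259.95 229.27] F [-0.25  0.52 -2.05] w 23.4 gf 20.0
out 10.1 [533.78 265.61 228.98] F [-0.16 -0.02 -2.42] w 23.1 gf 20.0
[(np.int32(5800), array([323.52, 201.97]))]
```

View pics/w3.png

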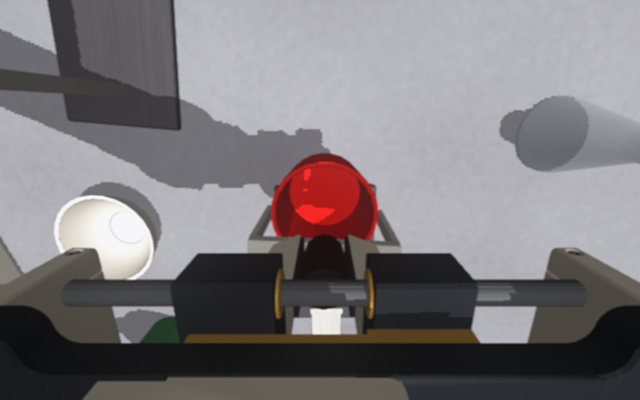

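The cup is held and centred, at about (324,202), with its bail parallel to the fingers. Next I carry it over and slide it in.

```bash
python3 - <<'E'
from h import *
q=quat(-Z,DY)
p=state()["ee_pos"]
move_l([p[0],p[1],370],200)
A=D-190*DX
move_l(list(A+370*Z),220,q); rep("over")
move_l(list(A+230*Z),150); move_l(list(A+170*Z),80); rep("low")
c,im=snap("wrist","w4"); 
move_l(list(D-103*DX+170*Z),60); rep("in")
snap("side","s2"); c,im2=snap("wrist","w5")
cv2.imwrite("pics/z2.png",np.hstack([im[100:300,220:420],im2[100:300,220:420],cv2.resize(cv2.imread("pics/s2.png")[120:220,300:400,::-1],(200,200))])[:,:,::-1])
E
```

```text
over 13.83 [ 427.22 -301.5   370.15] F [ 0.34 -1.01 -2.89] w 23.5 gf 20.0
low 15.82 [ 427.37 -302.29  170.31] F [ 0.49 -0.51 -2.47] w 23.3 gf 20.0
in 17.47 [ 512.18 -287.34  169.94] F [ 0.43  0.14 -1.52] w 23.6 gf 20.0
```

View pics/z2.png

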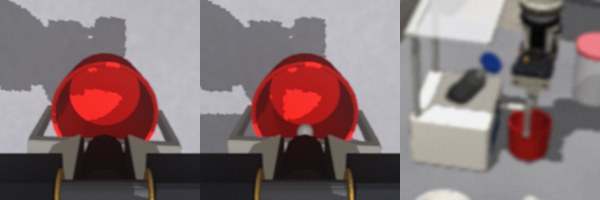

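The spout tip now shows over the cup's mouth, between the fingers, with no contact force. I'll lower the cup and release it.

```bash
python3 - <<'E'
from h import *
p=state()["ee_pos"]
for z in (166,164.5,163,162,161):
    move_l([p[0],p[1],z],20); rep(z)
    if state()["force"][2]>-0.3: break
gripper_open(); dwell(.3); rep("open")
move_l([p[0],p[1],260],100)
B=D-150*DX+340*Z
move_l(list(B),150); dwell(.2); rep("back")
import pickle
c,im=snap("wrist","w6"); t,it=snap("top","t6"); s,is_=snap("side","s6"); pickle.dump((c,t,s),open("c6.pkl","wb"))
for k,cc,i in(("w",c,im),("t",t,it),("s",s,is_)):
    print(k,"red",[(a,ce) for a,ce,_ in blobs(red(i),20)],"blue",[(a,ce) for a,ce,_ in blobs(blue(i),20) if 100<ce[1]<380 and ce[0]>200])
cv2.imwrite("pics/z3.png",np.vstack([im[100:400,120:520],np.hstack([cv2.resize(is_[110:210,290:390],(200,200)),cv2.resize(it[130:230,340:440],(200,200))])])[:,:,::-1])
E
```

```text
166 17.92 [ 512.02 -287.35  165.75] F [-1.13 -0.04 -1.98] w 23.6 gf 20.0
164.5 18.17 [ 512.24 -287.3   164.41] F [-0.1  -0.27 -2.03] w 23.7 gf 20.0
163 18.42 [ 512.47 -287.28  163.12] F [-0.55 -0.29 -2.54] w 23.7 gf 20.0
162 18.67 [ 512.83 -287.13  163.03] F [-1.96  1.22  4.99] w 23.6 gf 20.0
open 20.14 [ 512.27 -287.36  162.02] F [0.21 0.82 0.58] w 91.5 gf 0.0
back 22.24 [ 466.3  -294.92  339.18] F [-0.75  0.04 -0.21] w 91.9 gf 0.0
w red [(np.int32(1574), array([322.44, 192.  ])), (np.int32(24), array([308.75, 225.21]))] blue [(np.int32(1062), array([323.93, 318.87]))]
t red [(np.int32(62), array([385.35, 207.79])), (np.int32(23), array([397.39, 205.43]))] blue [(np.int32(54), array([393.74, 189.48]))]
s red [(np.int32(323), array([363.94, 188.79]))] blue [(np.int32(65), array([345.08, 150.92]))]
```

View pics/z3.png

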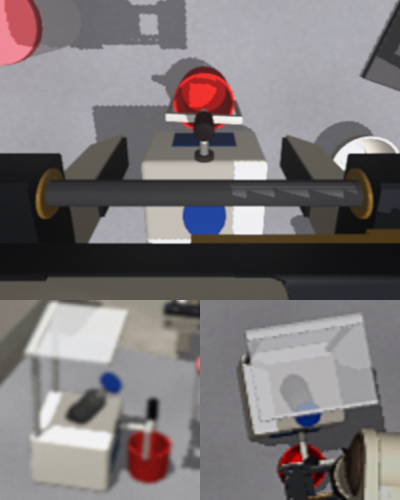

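The cup stands under the spout, and the pump head is in line with it at wrist column 324. Next I close the fingers, tilt the tool to face the head from below the shield edge, and measure the head.

```bash
python3 - <<'E'
from h import *
import pickle
c6,t,s=pickle.load(open("c6.pkl","rb"))
from scipy.optimize import least_squares
f=lambda p:np.r_[proj(t,D+p[0]*DX+p[1]*DY+p[2]*Z)-[393.74,189.48],proj(s,D+p[0]*DX+p[1]*DY+p[2]*Z)-[345.08,150.92],(proj(c6,D+p[0]*DX+p[1]*DY+p[2]*Z)-[323.93,0])[0]]
r=least_squares(f,[-12,0,210]); print("head blob disp",r.x,r.fun)
tl=np.radians(40); z=DX*np.sin(tl)-Z*np.cos(tl); q=quat(z,DY)
H=D-20*DX+215*Z
P=H-z*(19+125)
for d in(125,60,10,-10,-30): print(d,solve_ik(list(H-z*(19+d)),q))
grab(10)
goto(list(P),q); dwell(.3); rep("pre")
c,im=snap("wrist","w7"); pickle.dump(c,open("c7.pkl","wb"))
for a,ce,m in blobs(blue(im),100):
    ys,xs=np.nonzero(m); print(a,ce,xs.min(),xs.max(),ys.min(),ys.max(),"rayz215",[plane(c,ce[0],ce[1],h)-D for h in(210,215)])
E
```

```text
head blob disp [-21.02  -0.5  209.75] [-0.39 -1.15  1.29  0.17 -0.03]
125 None
60 [ 1.84  0.68 -1.48  2.05  0.48  0.48  1.97]
10 [ 1.69  0.72 -1.36  2.04  0.6   0.4   1.86]
-10 [ 1.63  0.73 -1.3   2.03  0.65  0.37  1.82]
-30 [ 1.57  0.74 -1.25  2.02  0.69  0.34  1.77]Traceback (most recent call last):
  File "<stdin>", line 12, in <module>
workcell.PlanningError: the arm cannot take that pose within its joint ranges
```

```bash
python3 - <<'E'
from h import *
import pickle
H=D-20*DX+215*Z
for t in (40,38):
  tl=np.radians(t); z=DX*np.sin(tl)-Z*np.cos(tl); q=quat(z,DY)
  print(t,[(d,solve_ik(list(H-z*(19+d)),q) is not None) for d in(100,90,80,70,60)])
tl=np.radians(40); z=DX*np.sin(tl)-Z*np.cos(tl); q=quat(z,DY)
d=[d for d in(80,70,60) if solve_ik(list(H-z*(19+d)),q) is not None][0]
goto(list(H-z*(19+d)),q); dwell(.3); rep(f"pre {d}")
c,im=snap("wrist","w7"); pickle.dump(c,open("c7.pkl","wb"))
for a,ce,m in blobs(blue(im),100):
    ys,xs=np.nonzero(m); print(a,ce,xs.min(),xs.max(),ys.min(),ys.max())
    for h in(210,215):
        v=plane(c,ce[0],ce[1],h)-D; print(h,v@DX,v@DY)
E
```

```text
40 [(100, True), (90, True), (80, True), (70, True), (60, True)]
38 [(100, True), (90, True), (80, True), (70, True), (60, True)]
pre 80 24.98 [ 532.34 -283.29  291.31] F [ 0.64 -1.08  0.08] w 0.2 gf 0.0
415 [294.2   80.45] 281 307 72 88
210 -138.54668812689732 -16.430330059188645
215 -142.0682016479693 -15.847169203598902
341 [354.09  81.91] 341 368 75 88
210 -137.74031346367738 15.127578276063227
215 -141.2915263441311 14.54843864809896
2134 [324.4  204.13] 299 350 179 230
210 -15.251001332936676 -0.28562860490239766
215 -23.3135837632133 -0.2970887269707829
```

View pics/w7.png

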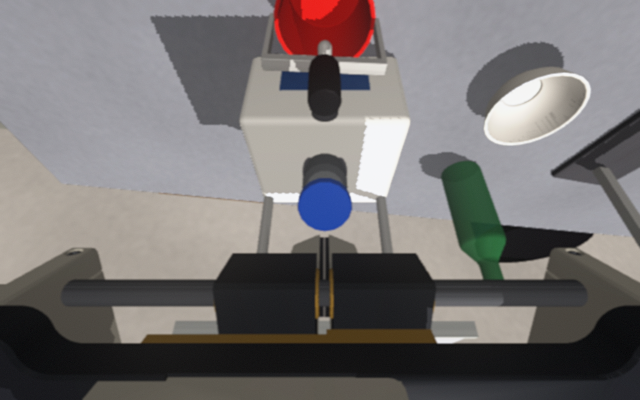

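The head's face is clear at (324,204), so its top is at about dispenser x −23, y 0, z 215. Its axis passes 53 mm from the shield edge, which leaves room to press exactly along the pump axis.

```bash
python3 - <<'E'
from h import *
tl=np.radians(35); z=DX*np.sin(tl)-Z*np.cos(tl); q=quat(z,DY)
H=D-23*DX+215*Z
P=lambda d: list(H-z*(19-d))
def F():
    v=[]
    for _ in range(4): dwell(.03); v.append(-(state()["force"]@z))
    return np.mean(v)
move_l(P(-70),100,q); move_l(P(-12),80); f0=F(); rep("near"); print("f0",f0)
d=-12.;log=[];con=None
while d<34:
    d+=1.5 if len(log)<2 or log[-1][1]-log[-2][1]<1.2 or con is None else 1.
    move_l(P(d),15); f=F()-f0; log.append((d,f))
    if con is None and f>2.5: con=d
    exp=4+.2*(d-con) if con is not None else 99
    if con is not None and f>exp+9 or f>24: break
    if state()["time_s"]>55: break
print("contact",con,"end",d); print(np.array(log).round(1).tolist())
dwell(.5); print("hold",F()-f0); rep("pressed")
snap("side","s8")
move_l(P(-15),40); move_l(P(-70),100); rep("off")
c,im=snap("wrist","w9"); snap("top","t9"); s,i=snap("side","s9")
print([(a,ce) for a,ce,_ in blobs(red(i),20)],[(a,ce) for a,ce,_ in blobs(blue(i),20) if 100<ce[1]<300],[(a,ce) for a,ce,_ in blobs(blue(im),300)])
i8=cv2.imread("pics/s8.png");print("pressed",[(a,ce) for a,ce,_ in blobs(blue(i8[:,:,::-1].copy()),20) if 100<ce[1]<300])
E
```

```text
near 26.28 [ 573.78 -276.54  240.75] F [-0.74 -0.37 -0.76] w 0.3 gf 0.0
f0 0.062224955410979874
contact 3.0 end 23.5
[[-10.5, -0.3], [-9.0, 0.4], [-7.5, 0.0], [-6.0, 0.0], [-4.5, -0.5], [-3.0, 0.0], [-1.5, -0.2], [0.0, 0.0], [1.5, 0.4], [3.0, 3.8], [4.0, 3.6], [5.5, 4.0], [7.0, 4.2], [8.5, 4.1], [10.0, 5.0], [11.5, 5.4], [13.0, 5.7], [14.5, 6.0], [16.0, 5.9], [17.5, 6.4], [19.0, 6.6], [20.5, 9.5], [21.5, 12.3], [22.5, 15.0], [23.5, 18.2]]
hold 17.828847374238123
pressed 36.5 [ 593.63 -272.71  211.84] F [-10.82  -1.09  14.07] w 0.5 gf 9.0
off 38.36 [ 540.94 -282.01  287.53] F [-0.04  0.69  0.82] w 0.5 gf 0.0
[(np.int32(323), array([363.98, 188.73]))] [(np.int32(65), array([345.08, 150.92]))] [(np.int32(527), array([294.85,  90.69])), (np.int32(438), array([353.26,  91.91])), (np.int32(2231), array([324.76, 211.62]))]
pressed [(np.int32(53), array([341.13, 154.89]))]
```

The stop showed clearly at about 17 mm of travel and I held 18 N against it. The head is back at its rest pixel and the cup hasn't moved.

```bash
python3 -c "
from workcell import *
print(close_job())"
```

```text
the job is handed in; nothing more can be done
None
```

The job is handed in, with no verdict returned: the cup stands upright under the spout, the pump was pressed to its stop (about 17 mm of travel, held at 18 N) and its head is back at rest, at about 38 s of the 67 s allowed.

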